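Tip the prop coin onto its brass face

TASK

Two hinged tip trays stand on the props table, and both coins must show brass for the next scene. Take the tray whose coin shows its red face by its bar handle and swing it steadily up and over until it leans on its stop, so that the coin tumbles into the green well beyond it with its brass face up; let go and leave the tray leaning there. Do not touch the coin itself, and leave the coin in the other tray lying as it is.

Things in the scene. Friction and masses are not known exactly. Their poses are not given: they have to be found in the camera images.
- stand: Dark wood stand, fixed, of the tip tray with the RED-showing coin (its twin with the brass-showing coin is 0.2-0.4 m to one side). Origin on the table under the hinge pin; z up, x away from the robot (yaw within 15 deg), y along the pin, which is 32 mm up. Green well: x 14 to 100, y -44 to 44, floor z 33, rim 48 mm. Handle bar centre, tray flat: x -135, y 0, z 42 mm, 37 mm clear of the tray.
- tray (a joint): Angle of that stand's pale tray on the pin: 0 flat, growing as the handle rises and swings to stand +x; 1.95 at its stop, leaning past upright, where it stays. Swings freely, 0.22 kg; flat: x -92 to -1, 80 mm wide, floor z 32, walls 48 mm. Handle: round dark steel bar along y, 12 mm thick, 64 mm free between its two arms; it turns with the tray and can turn in the fingers.
- coin: Prop coin, 56 mm across, 8 mm thick, about 80 g, loose in the tray, red face up, brass face down; a 10 mm sill at the hinge end keeps it in until the tray is past upright. Origin at the centre of the brass face, z out of the red face (up at the start, down when turned).
- other_coin: Coin of the same size and weight in the other tray, already brass face up: to be left alone. Origin at the centre of its underside (red face), z up out of its brass face.
Things that resemble listed ones, but are neither listed nor needed, are in the scene too. What is shaped like the coin but grey or white is not meant.

How it is judged (in metres and radians):
At the end, for the whole second after the job is handed in: The coin lies at rest in the green well of its own stand, brass face up (within 15 degrees of flat, its centre inside the well's walls and under 55 mm above the table), and its tray is left leaning past upright (joint above 1.75 rad) (angle between coin's own z axis and vertical above 2.88 rad and x of coin in the frame of stand between 0.014 and 0.1 m and y of coin in the frame of stand between -0.044 and 0.044 m and z of coin in the frame of stand below 0.055 m and linear speed of coin below 0.02 m/s and value of joint tray above 1.75 rad); the robot touches nothing.
It fails at once if the fingers touch the coin (more than 0.5 N) (contact force between the fingers and coin above 0.5 N).
It fails at once if the other coin is moved by more than 20 mm or tipped by more than 20 degrees (distance of other_coin from where it was at the start of the episode above 0.02 m or angle between other_coin's own z axis and vertical above 0.35 rad).
It also fails if it takes over 34 s, if anything falls off the work surface, if the arm or the gripper's body presses on something with over 40 N, if the wrist force passes 120 N, or if a joint passes its speed limit or range.

ROBOT

A 6-joint arm with a two-finger parallel gripper is mounted at the origin on the work surface. World frame = base frame: x ahead of the robot, y to its left, z up, the work surface at z = 0. Lengths are in mm, angles in rad, forces in N, time in s.
With the tool pointing down it reaches from about 275 to 1000 mm from the base axis. Payload 8.4 kg.
Tool frame: the origin (TCP) lies between the finger pads; the fingertips stand r.finger_overhang ahead of it and the grasp point (between the pads) is the TCP (r.finger_overhang is the distance from the TCP to the fingertips, in mm); z points along the fingers, y is the line along which they close (so a half turn about z gives the same grasp; the last joint's range is limited). The gripper opens to 85 mm and grips with 20 to 120 N. Pads are 22 mm wide; open, the fingers measure 114 mm over their backs; the gripper's body (76 mm by 85 mm) begins 54 mm behind the grasp point. The pads swing forward as they close: fully open they stand 13 mm farther back than shut.
Start: joints at [-1.111, 0.353, 1.633, -0, 1.155, -0.002], TCP at [278.474, -559.536, 250.281] pointing down, gripper open.
Joint ranges: [-2.63, 2.63], [-0.92, 2.1], [0.06, 2.66], [-1.3, 4.44], [0, 2.69], [-3.02, 3.02]. Speed limits (rad/s): [2.22, 2.22, 2.79, 3.14, 3.14, 3.14].

INTERFACE

Orientations are given as [roll, pitch, yaw] about the fixed x, y, z axes, in that order (R = Rz(yaw) Ry(pitch) Rx(roll)).
In Python, from rig import r, cams, sign_off gives the robot as it stands.
- The arm moves only by the shell command python3 -m crank 'ROWS' [FORCE]. ROWS is JSON, a list of rows, each a list of 7 numbers: the shift along the tool's x, y, z in m, then the turn, a rotation vector about the tool's x, y, z in rad, then the closure, from 0 (fully open) to 1 (shut). In form: [[dx, dy, dz, ax, ay, az, gripper], ...]. A call has 1 to 5 rows; each row is the pose to reach, as a shift and turn from the pose commanded when the call began, along the tool's axes at that moment; what a row does not reach only later rows make up. A row lasts 1/10 s, in which the tool goes at most 50 mm and 8.59 degrees, less where a joint would pass 70% of its speed; a pose out of reach is approached as far as the arm can. A call with a gripper value outside its range is refused whole. The fingers move at their own pace and stop on an object; FORCE is the grip in N (left out, the last holds). Time passes only in rows, so rows that repeat a pose let the fingers close. It gives the time, the measured TCP pose, the force, the opening and the grip force at its end, in the units of the state.
- r.sense(): the state, without advancing time (a new reading comes with each control period).
- cams.grab_frame(name): name is "scene" or "top" or "wrist"; returns a dict with "image" (420x560x3 uint8, red, green, blue), "fx", "fy", "cx", "cy" (pixels), "D" ([k1, k2, p1, p2, k3] as OpenCV has them; the pictures are not rectified), "position" and "orientation" of the camera in the world. Camera axes: x right, y down, z forward; pixel columns grow to the right and rows downward; lengths in mm; the calibration is good to about 2 mm. A picture is of the moment at which its call begins. There is no depth.
- sign_off(): hands the job in; it is judged then, once.
The state is a dict: "clock": time; "qpos": joint angles; "qvel": joint speeds; "joint_efforts": joint torques, N m; "eef_pos": TCP position; "tcp_rot": TCP orientation; "contact_force": force on the tool from outside, world axes, zero at the start; "wrist_torque": the same for the moment, N m; "opening": opening from 0.0 (shut) to 1.0 (fully open); "grasp_force": force on a finger pad.
Only numpy, scipy, OpenCV 4.12 (cv2) and the standard library are available. Lean on these libraries where they do the work, as an engineer would, in place of code of your own. Each camera call takes 0.05 s, during which the arm holds its last target. There are 200 camera calls.

## Working session

There is one attempt and no reset: what is moved stays moved. The work goes in short steps, Python scripts to look and compute and a shell command to move; the robot and the scene stay as the last step left them, time stands still between calls to the robot, and variables do not carry over. Pictures are saved under pics/ and viewed, at most 10 in all, crops included, and the job is handed in when it is done.

```bash
ls; mkdir -p pics
python3 - <<'E'
from rig import r,cams
import cv2,numpy as np
for n in ["scene","top"]:
    f=cams.grab_frame(n); cv2.imwrite(f"pics/{n}0.png",f["image"][:,:,::-1]); print(n,{k:f[k] for k in f if k!="image"})
print(r.finger_overhang,r.sense())
E
```

```text
pics
scene {'fx': 442.05690948912604, 'fy': 442.05690948912604, 'cx': 275.32180272442173, 'cy': 203.92047619503694, 'D': array([-0.12462841,  0.        ,  0.        ,  0.        ,  0.        ]), 'position': array([984.61023641, 244.67838299, 619.71050725]), 'orientation': array([-2.41974817, -0.01553879,  2.15581337])}
top {'fx': 410.02322214859765, 'fy': 410.02322214859765, 'cx': 283.2060101981502, 'cy': 214.35694806056296, 'D': array([-0.11553721,  0.        ,  0.        ,  0.        ,  0.        ]), 'position': array([493.41011298, -33.67384208, 735.46817645]), 'orientation': array([-3.06082941, -0.01783307, -1.56186562])}
19.0 {'clock': 0.1, 'qpos': array([-1.11140063e+00,  3.53594131e-01,  1.63403803e+00,  2.51429625e-05,
        1.15522537e+00, -2.39983415e-03]), 'qvel': array([ 0.00140227, -0.00021591, -0.00204327, -0.00018646,  0.00072555,
        0.00093351]), 'joint_efforts': array([ 1.27987814e-04, -6.06359267e+01, -3.42820644e+01, -1.13520130e-04,
        3.94924369e-03, -1.48048775e-05]), 'eef_pos': array([ 278.30203184, -559.17172602,  249.63653045]), 'tcp_rot': array([-3.14032783e+00, -2.60255180e-05,  4.61785353e-01]), 'contact_force': array([-0.43685719, -0.02233698,  0.47335475]), 'wrist_torque': array([-0.04023426, -0.01174528,  0.0446185 ]), 'grasp_force': 0.0, 'opening': 1.0009735081679683}
```

View pics/scene0.png

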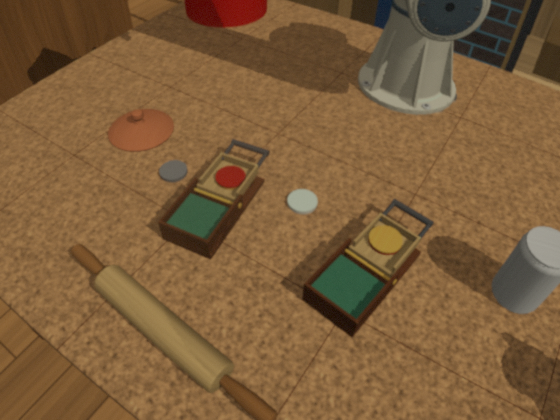

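View pics/top0.png

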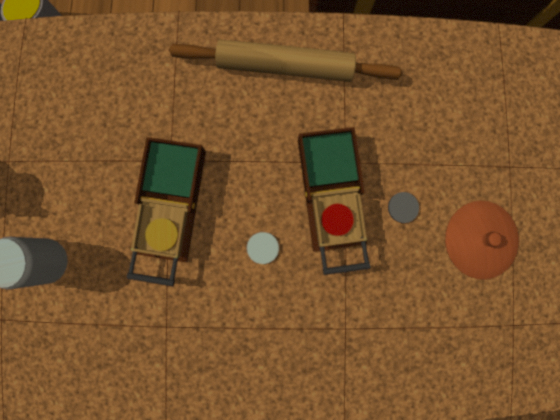

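The scene view shows two trays: the red coin's at (230,177), the brass coin's at (386,238). In the top view these are the red coin at (337,219), with its handle at about (345,262) and its green well at (330,160), and the brass coin at (162,235). The rest are distractors: a white disc (263,248), a grey disc (404,207) and an orange lid (482,240). The tray at (337,219) is the target because it holds the only red coin in a tray.

```bash
cat > h.py <<'E'
import cv2,numpy as np
from scipy.spatial.transform import Rotation as R
def ray(f,uv):
    K=np.array([[f["fx"],0,f["cx"]],[0,f["fy"],f["cy"]],[0,0,1]])
    p=cv2.undistortPoints(np.array(uv,float).reshape(-1,1,2),K,f["D"]).reshape(-1,2)
    return np.c_[p,np.ones(len(p))]@R.from_euler("xyz",f["orientation"]).as_matrix().T
def onz(f,uv,z):
    d=ray(f,uv); c=f["position"]; return (c+d*((z-c[2])/d[:,2:]))[:,:2]
E
python3 - <<'E'
from rig import r,cams
from h import *
f=cams.grab_frame("top"); im=f["image"]; hsv=cv2.cvtColor(im,cv2.COLOR_RGB2HSV)
def big(m,box):
    x0,y0,x1,y1=box; k=np.zeros_like(m); k[y0:y1,x0:x1]=m[y0:y1,x0:x1]
    c=max(cv2.findContours(k,0,2)[0],key=cv2.contourArea); return c
red=big(cv2.inRange(hsv,(0,200,110),(6,255,255))|cv2.inRange(hsv,(172,200,110),(180,255,255)),(310,195,365,245))
(c,rad)=cv2.minEnclosingCircle(red); print("coin",c,rad,onz(f,[c],40))
g=big(cv2.inRange(hsv,(60,90,20),(100,255,255)),(290,120,370,200))
q=cv2.boxPoints(cv2.minAreaRect(g)); print("green",q,onz(f,q,33),onz(f,[q.mean(0)],33))
b=big(cv2.inRange(hsv,(85,0,0),(135,255,140)),(310,235,380,282))
print("dark",cv2.boundingRect(b)); q=cv2.boxPoints(cv2.minAreaRect(b)); print(q,onz(f,q,42))
crop=im[115:290,280:460].copy(); 
cv2.imwrite("pics/crop.png",cv2.resize(crop,None,fx=3.4,fy=3.4,interpolation=2)[:,:,::-1])
E
```

```text
coin (336.8214416503906, 219.17857360839844) 16.06000518798828 [[ 542.50747989 -137.22055392]]
green [[302.8908  137.68121]
 [350.44537 131.3406 ]
 [356.88208 179.61572]
 [309.3275  185.95633]] [[ 685.73024648  -79.03513912]
 [ 698.81190094 -163.22753303]
 [ 612.52928366 -173.70869808]
 [ 600.22094437  -90.51553834]] [[ 648.94238871 -126.44128223]]Traceback (most recent call last):
  File "<stdin>", line 11, in <module>
  File "<stdin>", line 6, in big
ValueError: max() iterable argument is empty
```

Run:
```python
from rig import r,cams
from h import *
f=cams.grab_frame("top"); im=f["image"]
print(onz(f,[[323,268],[368,265],[345,267]],42))
x0,y0=280,115
cv2.imwrite("pics/crop.png",cv2.resize(im[115:290,280:460],None,fx=3.4,fy=3.4,interpolation=2)[:,:,::-1])
```

```text
[[ 459.54531989 -113.50484081]
 [ 464.88334735 -190.30069482]
 [ 461.39133801 -150.89240602]]
```

View pics/crop.png

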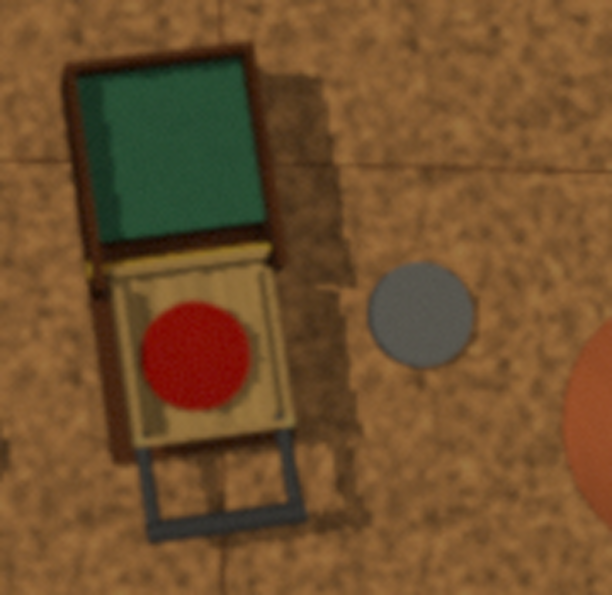

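The crop confirms the red coin in its tray (crop 195,355), with the bar running from (150,532) to (303,513). That puts the bar centre at about (458.5, -152.5) and the stand yaw at about 0.127.

```bash
cat >> h.py <<'E'
def rem(x,y,z,yaw):
    from rig import r
    s=r.sense(); M=R.from_euler("xyz",s["tcp_rot"]); T=R.from_euler("xyz",[np.pi,0,yaw])
    print(s["clock"],s["eef_pos"].round(1),s["tcp_rot"].round(4),"open",round(s["opening"],2),"F",s["contact_force"].round(1))
    print("shift",(M.inv().apply(np.array([x,y,z])-s["eef_pos"])/1000).round(4),"turn",(M.inv()*T).as_rotvec().round(4))
E
python3 -m crank '[[0.034,-0.028,0,0,0,-0.13,0.56],[0.068,-0.056,0,0,0,-0.26,0.56],[0.102,-0.084,0,0,0,-0.39,0.56],[0.136,-0.112,0,0,0,-0.52,0.56],[0.17,-0.14,0.02,0,0,-0.65,0.56]]'
python3 -c "from h import *;rem(458.5,-152.5,150,1.698)"
```

```text
clock: 0.7
eef_pos: [369.8, -358.0, 232.2]
tcp_rot: [3.137, 0.001, 1.117]
contact_force: [-0.3, -0.7, -0.1]
opening: 0.44
grasp_force: 0.0
0.7 [ 369.8 -358.   232.2] [3.1372e+00 1.4000e-03 1.1167e+00] open 0.44 F [-0.3 -0.7 -0.1]
shift [ 0.2237 -0.0108  0.0818] turn [ 0.0039  0.0026 -0.5813]
```

```bash
python3 -m crank '[[0.045,-0.002,0.016,0,0,-0.12,0.56],[0.09,-0.004,0.032,0,0,-0.24,0.56],[0.135,-0.007,0.048,0,0,-0.36,0.56],[0.18,-0.009,0.064,0,0,-0.48,0.56],[0.223,-0.011,0.08,0.004,0.002,-0.581,0.56]]'
python3 -m crank '[[0,0,0,0,0,0,0.56],[0,0,0,0,0,0,0.56]]' >/dev/null
python3 - <<'E'
from h import *
from rig import cams
rem(458.5,-152.5,150,1.698)
for n in ["wrist","top"]:
    f=cams.grab_frame(n); cv2.imwrite(f"pics/{n}1.png",f["image"][:,:,::-1])
    print(f["position"],f["orientation"])
E
```

```text
clock: 1.2
eef_pos: [457.7, -151.8, 149.8]
tcp_rot: [-3.139, -0.003, 1.698]
contact_force: [1.2, 0.4, -0.2]
opening: 0.44
grasp_force: 0.0
1.4 [ 457.2 -152.9  150. ] [-3.1374 -0.0032  1.6946] open 0.44 F [-0.3  1.1  0.2]
shift [ 0.0002  0.0013 -0.0001] turn [-0.0042 -0.0032 -0.0034]
[448.88751927 -82.87854568 273.95653315] [2.86310268 0.00458144 0.12457954]
[493.41011298 -33.67384208 735.46817645] [-3.06082941 -0.01783307 -1.56186562]
```

View pics/wrist1.png

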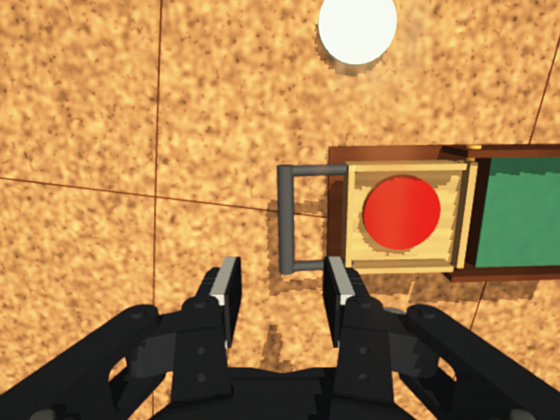

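The wrist view shows the bar running from (286,168) to (287,272), between the open fingers and parallel to the pads.

Run:
```python
from h import *
from rig import cams
f=cams.grab_frame("wrist"); p=onz(f,[[286,168],[287,272],[286.5,220]],42);print(p)
d=p[0]-p[1];print(np.arctan2(-d[0],d[1]), np.linalg.norm(d))
rem(*p[:2].mean(0),42,1.698)
```

```text
[[ 455.14799395 -118.19019491]
 [ 465.75240694 -196.47353261]
 [ 460.20843393 -155.57046749]]
0.13464237445997354 78.99831983010122
1.55 [ 457.2 -154.7  150.7] [-3.1389e+00 -2.5000e-03  1.6909e+00] open 0.44 F [-0.4 -0.1  0.1]
shift [-0.0033  0.0032  0.1087] turn [-0.0026 -0.0025 -0.0071]
```

```bash
python3 -m crank '[[-0.003,0.0025,0.03,0,0,-0.005,0.56],[-0.003,0.0025,0.06,0,0,-0.005,0.56],[-0.003,0.0025,0.085,0,0,-0.005,0.56],[-0.003,0.0025,0.1,0,0,-0.005,0.56],[-0.003,0.0025,0.107,0,0,-0.005,0.56]]'
python3 -m crank '[[0,0,0,0,0,0,0.56],[0,0,0,0,0,0,0.8],[0,0,0,0,0,0,1],[0,0,0,0,0,0,1],[0,0,0,0,0,0,1]]' 25
```

```text
clock: 2.05
eef_pos: [458.8, -157.1, 42.4]
tcp_rot: [-3.137, -0.004, 1.695]
contact_force: [-0.2, 0.2, 0.5]
opening: 0.443
grasp_force: 0.0
clock: 2.55
eef_pos: [460.1, -156.6, 44.2]
tcp_rot: [-3.139, -0.002, 1.698]
contact_force: [-3.2, -4.2, 7.3]
opening: 0.132
grasp_force: 24.7
```

Run:
```python
import numpy as np
P=lambda f:135.37*np.array([np.cos(np.arctan2(10,-135)-f),np.sin(np.arctan2(10,-135)-f)])/1000
for k in range(8):
    print([[0]+[float(v) for v in (np.array([1,-1])*(P(.25*k+.05*i)-P(.25*k))).round(4)] for i in range(1,6)])
```

```text
[[0, 0.0007, -0.0067], [0, 0.0017, -0.0134], [0, 0.003, -0.0201], [0, 0.0047, -0.0266], [0, 0.0067, -0.0331]]
[[0, 0.0023, -0.0064], [0, 0.0049, -0.0126], [0, 0.0079, -0.0187], [0, 0.0111, -0.0246], [0, 0.0146, -0.0304]]
[[0, 0.0038, -0.0056], [0, 0.0079, -0.011], [0, 0.0123, -0.0162], [0, 0.0169, -0.0211], [0, 0.0217, -0.0258]]
[[0, 0.0051, -0.0045], [0, 0.0104, -0.0087], [0, 0.0159, -0.0126], [0, 0.0216, -0.0163], [0, 0.0274, -0.0197]]
[[0, 0.006, -0.0031], [0, 0.0122, -0.0058], [0, 0.0185, -0.0083], [0, 0.0249, -0.0104], [0, 0.0314, -0.0123]]
[[0, 0.0066, -0.0015], [0, 0.0133, -0.0026], [0, 0.02, -0.0035], [0, 0.0267, -0.004], [0, 0.0335, -0.0041]]
[[0, 0.0068, 0.0002], [0, 0.0135, 0.0007], [0, 0.0202, 0.0016], [0, 0.0269, 0.0028], [0, 0.0335, 0.0043]]
[[0, 0.0065, 0.0019], [0, 0.0129, 0.004], [0, 0.0192, 0.0065], [0, 0.0254, 0.0093], [0, 0.0314, 0.0125]]
```

```bash
python3 -m crank '[[0,0.0007,-0.0067,0,0,0,1],[0,0.0017,-0.0134,0,0,0,1],[0,0.003,-0.02,0,0,0,1],[0,0.0047,-0.0266,0,0,0,1],[0,0.0067,-0.033,0,0,0,1]]'
python3 -m crank '[[0,0.0023,-0.0064,0,0,0,1],[0,0.0049,-0.0126,0,0,0,1],[0,0.0079,-0.0187,0,0,0,1],[0,0.0111,-0.0246,0,0,0,1],[0,0.0146,-0.0304,0,0,0,1]]'
```

```text
clock: 3.05
eef_pos: [466.1, -155.6, 76.8]
tcp_rot: [-3.138, -0.003, 1.698]
contact_force: [-2.1, -6.0, -2.9]
opening: 0.133
grasp_force: 24.4
clock: 3.55
eef_pos: [479.2, -153.7, 106.9]
tcp_rot: [-3.135, -0.003, 1.699]
contact_force: [-7.3, -6.6, 1.7]
opening: 0.129
grasp_force: 24.5
```

```bash
python3 -m crank '[[0,0.0038,-0.0056,0,0,0,1],[0,0.0079,-0.011,0,0,0,1],[0,0.0123,-0.0162,0,0,0,1],[0,0.0169,-0.0211,0,0,0,1],[0,0.0217,-0.0258,0,0,0,1]]'
python3 -m crank '[[0,0.0051,-0.0045,0,0,0,1],[0,0.0104,-0.0087,0,0,0,1],[0,0.0159,-0.0126,0,0,0,1],[0,0.0216,-0.0163,0,0,0,1],[0,0.0274,-0.0197,0,0,0,1]]'
python3 -c "from h import *;rem(460,-156.6,44,1.698)"
```

```text
clock: 4.05
eef_pos: [498.2, -150.9, 132.5]
tcp_rot: [-3.129, -0.004, 1.699]
contact_force: [-19.5, -7.2, 16.4]
opening: 0.129
grasp_force: 25.5
clock: 4.55
eef_pos: [526.7, -147.0, 153.6]
tcp_rot: [-3.132, -0.005, 1.698]
contact_force: [-18.2, 0.8, 28.2]
opening: 0.128
grasp_force: 27.2
4.55 [ 526.7 -147.   153.6] [-3.1321 -0.0046  1.6983] open 0.13 F [-18.2   0.8  28.2]
shift [-0.0015 -0.0663  0.1102] turn [-0.0095 -0.0046  0.0003]
```

```bash
python3 -m crank '[[0,0.005,-0.0036,0,0,0,1],[0,0.0102,-0.0068,0,0,0,1],[0,0.0155,-0.0098,0,0,0,1],[0,0.0219,-0.0119,0,0,0,1],[0,0.0284,-0.0138,0,0,0,1]]'
python3 -c "from h import *;rem(460,-156.6,44,1.698)"
```

```text
clock: 5.05
eef_pos: [557.6, -142.8, 166.3]
tcp_rot: [-3.137, -0.005, 1.698]
contact_force: [-4.9, 4.6, 5.6]
opening: 0.131
grasp_force: 25.5
5.05 [ 557.6 -142.8  166.3] [-3.1371 -0.0048  1.6978] open 0.13 F [-4.9  4.6  5.6]
shift [-0.002  -0.098   0.1228] turn [-0.0045 -0.0048 -0.0002]
```

```bash
python3 -m crank '[[0,0.0066,-0.0015,0,0,0,1],[0,0.0133,-0.0026,0,0,0,1],[0,0.02,-0.0035,0,0,0,1],[0,0.0267,-0.004,0,0,0,1],[0,0.0335,-0.0041,0,0,0,1]]'
python3 -c "from h import *;rem(460,-156.6,44,1.698)"
```

```text
clock: 5.55
eef_pos: [591.0, -138.0, 170.0]
tcp_rot: [-3.137, -0.006, 1.698]
contact_force: [-2.7, 6.3, -2.7]
opening: 0.122
grasp_force: 25.5
5.55 [ 591. -138.  170.] [-3.1373 -0.0056  1.6978] open 0.12 F [-2.7  6.3 -2.7]
shift [-0.0026 -0.1317  0.1265] turn [-0.0043 -0.0056 -0.0001]
```

```bash
python3 -m crank '[[0,0.0068,0.0002,0,0,0,1],[0,0.0135,0.0007,0,0,0,1],[0,0.0202,0.0016,0,0,0,1],[0,0.0269,0.0028,0,0,0,1],[0,0.0335,0.0043,0,0,0,1]]'
python3 -m crank '[[0,0.0065,0.0019,0,0,0,1],[0,0.0129,0.004,0,0,0,1],[0,0.0192,0.0065,0,0,0,1],[0,0.0225,0.008,0,0,0,1]]'
python3 - <<'E'
from h import *
rem(460,-156.6,44,1.698)
from rig import cams
f=cams.grab_frame("scene"); cv2.imwrite("pics/s2.png",cv2.resize(f["image"][80:300,100:380],None,fx=2.5,fy=2.5)[:,:,::-1])
E
```

```text
clock: 6.05
eef_pos: [624.3, -133.5, 165.4]
tcp_rot: [-3.137, -0.006, 1.698]
contact_force: [-1.8, 7.3, 0.4]
opening: 0.129
grasp_force: 26.5
clock: 6.45
eef_pos: [647.0, -130.4, 157.3]
tcp_rot: [-3.138, -0.006, 1.698]
contact_force: [-0.6, 8.6, 3.2]
opening: 0.13
grasp_force: 26.8
6.45 [ 647.  -130.4  157.3] [-3.1379 -0.0059  1.6981] open 0.13 F [-0.6  8.6  3.2]
shift [-0.0029 -0.1884  0.1139] turn [-0.0037 -0.0059  0.0001]
```

View pics/s2.png

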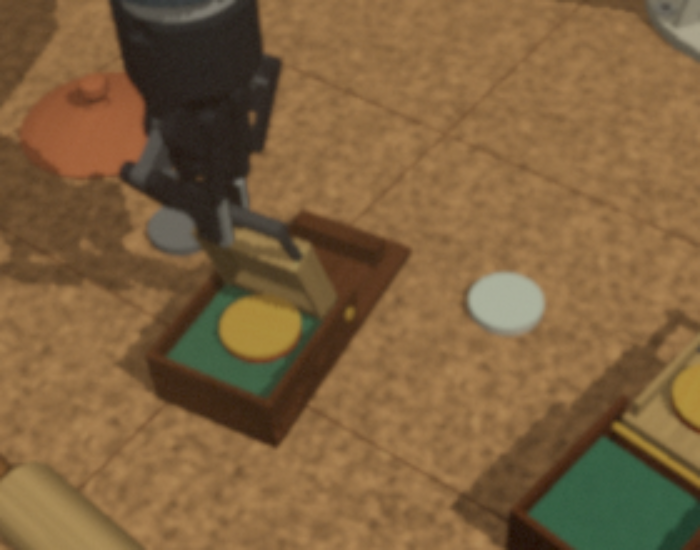

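The coin is in the green well, brass face up (260,327), and the tray leans past upright. I'll ease it onto its stop, then release.

```bash
python3 -m crank '[[0,0.002,0.001,0,0,0,1],[0,0.004,0.002,0,0,0,1],[0,0.006,0.003,0,0,0,1],[0,0.0075,0.0038,0,0,0,1],[0,0.0075,0.0038,0,0,0,1]]'
```

```text
clock: 7.0
eef_pos: [652.6, -129.6, 154.3]
tcp_rot: [-3.135, -0.006, 1.698]
contact_force: [-9.7, 7.7, 11.9]
opening: 0.128
grasp_force: 27.9
```

```bash
python3 -m crank '[[0,0,0,0,0,0,0.7],[0,0,0,0,0,0,0.56],[0,0,0,0,0,0,0.5],[0,0,0,0,0,0,0.5],[0,0,-0.005,0,0,0,0.5]]'
python3 -m crank '[[0,0,-0.02,0,0,0,0.5],[0,0,-0.05,0,0,0,0.5],[0,0,-0.09,0,0,0,0.5],[0,-0.03,-0.13,0,0,0,0.5],[0,-0.08,-0.15,0,0,0,0.5]]'
python3 -m crank '[[0,-0.04,0,0,0,0,0.5],[0,-0.08,0,0,0,0,0.5],[0,-0.1,0,0,0,0,0.5],[0,-0.1,0,0,0,0,0.5],[0,-0.1,0,0,0,0,0.5]]'
python3 - <<'E'
from h import *
from rig import cams
f=cams.grab_frame("scene"); cv2.imwrite("pics/s3.png",cv2.resize(f["image"][80:330,100:450],None,fx=2.2,fy=2.2)[:,:,::-1])
E
```

```text
clock: 7.5
eef_pos: [653.9, -131.5, 157.7]
tcp_rot: [-3.137, -0.003, 1.698]
contact_force: [0.8, -0.2, 0.7]
opening: 0.498
grasp_force: 0.0
clock: 8.0
eef_pos: [581.2, -141.9, 311.1]
tcp_rot: [3.139, -0.001, 1.699]
contact_force: [-0.3, -0.7, 0.7]
opening: 0.498
grasp_force: 0.0
clock: 8.5
eef_pos: [480.5, -154.5, 308.2]
tcp_rot: [-3.14, -0.002, 1.697]
contact_force: [1.2, -0.6, 1.1]
opening: 0.499
grasp_force: 0.0
```

View pics/s3.png

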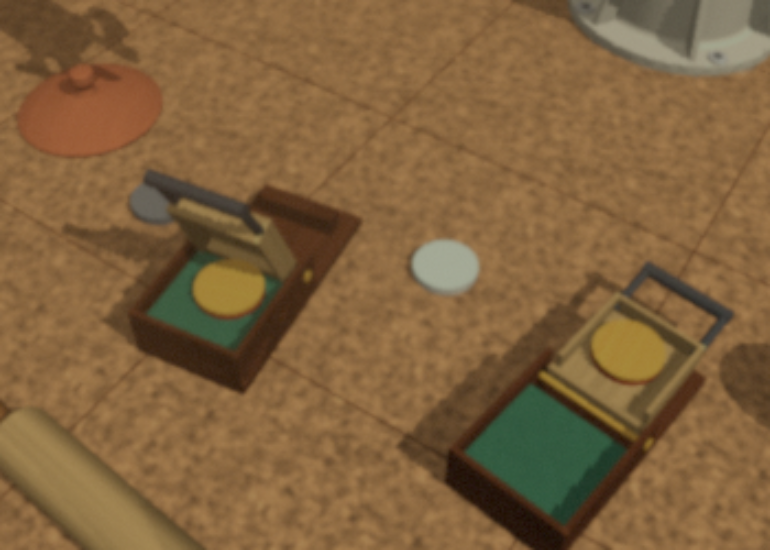

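The coin lies flat in its well, brass face up (229,288). The tray leans on its stop, the other coin (628,350) is still in its tray, and the arm is clear.

```bash
python3 -c "from rig import sign_off;print(sign_off())"
```

```text
the job is handed in; nothing more can be done
None
```

The job is handed in: the last picture before sign-off showed the coin lying brass up in its green well, the tray released and leaning on its stop, and the other coin still brass up in its tray; sign-off returned no verdict.

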